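# Take the height of a carved boss with a friction-held pointer

### The arm

A 6-joint arm with a two-finger parallel gripper is mounted at the origin on the work surface. World frame = base frame: x ahead of the robot, y to its left, z up, the work surface at z = 0. Lengths are in mm, angles in rad, forces in N, time in s.
With the tool pointing down it reaches from about 300 to 850 mm from the base axis. Payload 4.2 kg.
Tool frame: the origin (TCP) lies between the finger pads; the fingertips stand 22 mm ahead of it and the grasp point (between the pads) lies 3 mm ahead of it; z points along the fingers, y is the line along which they close (so a half turn about z gives the same grasp; the last joint's range is limited). The gripper opens to 91 mm and grips with 3 to 60 N. Pads are 32 mm wide; open, the fingers measure 118 mm over their backs; the gripper's body (76 mm by 178 mm) begins 60 mm behind the grasp point.
Start: joints at [1.086, 0.32, 1.565, -0, 1.257, -0.02], TCP at [257.744, 514.012, 235.976] pointing down, gripper open.
Joint ranges: [-3.11, 3.11], [-0.84, 2.01], [0.21, 2.61], [-1.34, 4.49], [0.05, 2.63], [-2.56, 2.56]. Speed limits (rad/s): [2.57, 2.57, 3.14, 3.14, 3.14, 3.14].

### API

Orientations are given as a rotation vector (axis times angle).
In Python, from station import status, eyes, workorder gives the robot as it stands. The module is installed in compiled form; this text tells all that it offers.
- The arm moves only by the tool carry_out, never from a script. Its argument "targets" is a list of rows, each an object with "travel": the shift along the tool's x, y, z each as a share of 0.05 m, from -1 to 1, a list of three; "rotation": the turn, a rotation vector about the tool's x, y, z each as a share of 6 degrees, from -1 to 1, a list of three; "claw": the opening, from 0 (shut) to 1 (fully open). In form: [{"travel": [x, y, z], "rotation": [wx, wy, wz], "claw": claw}, ...]. A call has 1 to 8 rows; each row shifts and turns the commanded pose from where the row before left it, along the tool's axes as they then stand; what a row does not reach is not made up. A row lasts 1/10 s, in which the tool goes at most 50 mm and 8.59 degrees, less where a joint would pass 70% of its speed; a pose out of reach is approached as far as the arm can. A call with a number of a shift or a turn outside -1 to 1 is refused whole. A call with a gripper value outside its range is refused whole. The fingers move at their own pace and stop on an object; the grip force is fixed at half the most. Time passes only in rows, so rows that do not move let the fingers close. It gives the time, the measured TCP pose, the force, the opening and the grip force at its end, in the units of the state.
- status.sense(): the state, without advancing time (a new reading comes with each control period).
- eyes.capture(name): name is "scene" or "side" or "wrist"; returns a dict with "image" (400x640x3 uint8, red, green, blue), "vertical_fov" (degrees; the focal length in pixels is half the picture's height over the tangent of half this angle, whatever the lens; pixels are square), "cx", "cy" (the principal point, pixels), "k1" (the pictures are not rectified: a ray, as slopes to the right and down, at radius r is drawn at 1 + k1 r^2 times it, then the intrinsics apply), "cam_to_world" (4x4, takes a point from camera to world coordinates). Camera axes: x right, y down, z forward; pixel columns grow to the right and rows downward; lengths in mm; the calibration is good to about 2 mm. A picture is of the moment at which its call begins. There is no depth.
- workorder.hand_in(): hands the job in; it is judged then, once.
The state is a dict: "t": time; "qpos": joint angles; "dq": joint speeds; "effort": joint torques, N m; "position": TCP position; "tool_rot": TCP orientation; "force": force on the tool from outside, world axes, zero at the start; "wrist_torque": the same for the moment, N m; "width": finger opening in mm; "finger_force": force on a finger pad.
Only numpy, scipy, OpenCV 4.12 (cv2) and the standard library are available. Lean on these libraries where they do the work, as an engineer would, in place of code of your own. Each camera call takes 0.05 s, during which the arm holds its last target. There are 200 camera calls.

### The job

Swing the toggle clamp over centre so that it grips the carved panel in its nest; then reach in under the lamp without touching it and gently lower the friction-held pointer arm until its ball tip just rests on the panel's domed boss, pressing only lightly, and let go so that it stays there. Then swing the clamp back fully open, leaving the pointer resting on the boss, the panel lying in its nest and everything else on the bench undisturbed.

Things in the scene. Friction and masses are not known exactly. Their poses are not given: they have to be found in the camera images.
- fixture: Plywood board, 370 x 360 x 18 mm, fixed to the bench. Origin: underside, at the centre of the panel's nest (a low fence, 12 mm high). x runs from the robot's side to the back (towards the pointer's post and the lamp's post), y towards the clamp's side, z up. The board reaches 140 mm in -x, 230 mm in +x, 175 mm in +y, 185 mm in -y.
- panel: Loose carved hardwood slab, 150 (x) x 120 (y) x 24 mm, about 0.3 kg, lying in the nest with about 2 mm play; on its top in the middle a smooth domed boss, 80 mm across at its foot and 16 mm high (spherical, radius 58 mm). Origin: centre of the underside, which lies 18 mm above the bench. It is not to be grasped.
- boss_top (a point): Highest point of the panel's dome, 40 mm above the panel's underside. The pointer's tip may come down up to 25 mm to a side of it, where the dome is up to 6 mm lower.
- clamp_base: Steel foot (50 x 50 mm) with two cheeks of the toggle clamp, fixed on the board beside the panel on the +y side. Origin: centre of its underside. Its axes are parallel to those of the board within 0.1 rad.
- clamp_pivot (a point): Pivot of the clamp's lever, 47 mm above the clamp's foot (65 mm above the bench); the pivot's axis runs along the x axis of clamp_base.
- clamp (a joint): Angle of the clamp's lever, rad. 0 (a stop) is open: the arm stands straight up, the handle points level away from the panel (+y). Growing angle tips the arm towards the panel (-y) and raises the handle; at about 1.57 the pad is on the panel and the handle upright. A spring snaps it over centre at about 0.8, with about 0.28 N m at either end; about 4 N at the arm's end pushes it over.
- clamp_arm_end (a point): On the hold-down arm's centre line, 85 mm from the pivot. The arm is a steel bar 90 mm long from the pivot, 16 mm wide along the pivot, 12 mm thick; arm and handle are one rigid L-shaped lever.
- clamp_handle (a point): On the clamp handle's centre line, 75 mm from the pivot. The handle is 95 mm long from the pivot, at right angles to the arm; its outer 65 mm is a black round grip 18 mm thick.
- clamp_pad (a point): Face of the clamp's rubber pad (16 mm across), which comes down on the panel's flat top beside the dome.
- pointer_stand: Steel post on a 50 x 60 mm foot that carries the pointer arm, fixed on the board behind the panel. Origin: centre of its underside, 18 mm above the bench.
- pointer_hinge (a point): Axis of the pointer's friction hinge, 85 mm above the foot (103 mm above the bench); the axis is level, along the y axis of pointer_stand.
- pointer (a joint): Angle of the pointer arm, rad: 0 level, positive with the handle raised; range -0.35 to 0.65. The arm reaches from the hinge over the panel towards the robot (-x of pointer_stand). The hinge is held by friction (about 0.55 N m; about 2 N down on the handle lowers it, about 3 N raises it) and the arm stays where it is left.
- pointer_handle (a point): Centre of the wooden round handle (16 mm thick, 50 mm long, along the arm) at the pointer's free end, 225 mm from the hinge. The lamp's head hangs over it, so it must be reached from the robot's side with the tool tilted about 40 to 45 degrees from vertical, or pushed down so.
- pointer_tip (a point): Centre of the pointer's steel ball tip (radius 5 mm), 125 mm from the hinge along the arm and 36 mm below the arm's centre line.
- lamp: Fixed lamp: round foot and upright at the back of the board and a straight level head, 300 x 36 x 24 mm, over the panel; do not touch. Origin: at bench-board height (18 mm), below the head, over the nest's centre.
- lamp_near_edge (a point): Middle of the lower edge of the lamp head's end nearest the robot, 350 mm above the bench; the head runs from here 300 mm in +x of lamp and 18 mm to either side.
- gouge: Bystander: carving gouge with a wooden handle, 165 mm long, lying on the board on the -y side of the panel.
- wedge: Bystander: small wooden offcut 45 x 32 x 22 mm on the board's -y side.
- mallet: Bystander: wooden mallet, head 64 mm thick, 250 mm long, lying on the bench.
- block: Bystander: upright block of dark timber 75 x 75 x 170 mm on the bench.
- hacksaw: Bystander: hacksaw with a red grip lying on the bench.
- jar: Bystander: glass jar, 72 mm across, 100 mm high, on the bench.
- offcut: Bystander: wooden offcut 130 x 45 x 25 mm on the bench.

How it is judged (in metres and radians):
On the way, in this order (a step that is already met when the one before it is completed fails the run):
1. the clamp is swung over centre and grips the panel (value of joint clamp above 1.3 rad and contact force between clamp_base and panel above 1 N and contact force between the fingers and clamp_base below 0.1 N), for 0.2 s.
2. with the panel still clamped, the pointer's tip rests on the panel, let go (value of joint clamp above 1.3 rad and contact force between clamp_base and panel above 0.5 N and contact force between pointer_stand and panel above 0.15 N and contact force between the fingers and pointer_stand below 0.05 N), for 0.4 s.
At the end, for the whole second after the job is handed in: The clamp stands open (within 0.2 rad of its open stop), the pointer's ball tip is still in contact with the panel's dome (over 0.1 N), and the panel lies flat and still in its nest, within 8 mm of where it was (value of joint clamp below 0.2 rad and contact force between pointer_stand and panel above 0.1 N and horizontal distance between pointer_tip and boss_top below 0.035 m and angle between panel's own z axis and vertical below 0.05 rad and distance of panel from where it was at the start of the episode below 0.008 m and linear speed of panel below 0.01 m/s); the robot touches nothing.
It fails at once if the pointer's tip presses on the panel with more than 15 N (contact force between pointer_stand and panel above 15 N).
It fails at once if the lamp is touched with more than 2 N (contact force between any of the arm, the fingers and lamp above 2 N).
It fails at once if the panel is shifted more than 12 mm (distance of panel from where it was at the start of the episode above 0.012 m).
It fails at once if a bystander on the bench or board is moved more than 20 mm (distance of any of gouge, wedge, mallet, block, hacksaw, offcut, jar from where it was at the start of the episode above 0.02 m).
It also fails if it takes over 72 s, if anything falls off the work surface, if the arm or the gripper's body presses on something with over 40 N, if the wrist force passes 120 N, or if a joint passes its speed limit or range.

## Working session

There is one attempt and no reset: what is moved stays moved. The work goes in short steps, Python scripts to look and compute and a tool call to move; the robot and the scene stay as the last step left them, time stands still between calls to the robot, and variables do not carry over. Pictures are saved under pics/ and viewed, at most 10 in all, crops included, and the job is handed in when it is done.

Besides the shell and the picture viewer there is one more tool, called after "Call:" as name(argument=value, ...), one argument or row to a line, values as JSON. carry_out: Moves the arm, as the interface text tells. Shift numbers are shares of 0.05 m and turn numbers shares of 6 degrees, none past 1 either way. Its arguments: {"type":"object","properties":{"targets":{"type":"array","items":{"type":"object","properties":{"travel":{"type":"array","items":{"type":"number"}},"rotation":{"type":"array","items":{"type":"number"}},"claw":{"type":"number"}}}}},"required":["targets"]}

```bash
mkdir -p pics
cat > h.py <<'E'
import numpy as np, cv2
from station import status, eyes, workorder
from scipy.spatial.transform import Rotation as R
def cap(n):
    c=eyes.capture(n); c['f']=200/np.tan(np.radians(c['vertical_fov'])/2); c['T']=np.array(c['cam_to_world']); return c
def save(c,p): cv2.imwrite('pics/'+p,np.array(c['image'])[:,:,::-1])
def ray(c,u,v):
    K=np.array([[c['f'],0,c['cx']],[0,c['f'],c['cy']],[0,0,1]])
    d=np.array([(u-c['cx'])/c['f'],(v-c['cy'])/c['f']]); s=d.copy()
    for _ in range(20): s=d/(1+c['k1']*(s@s))
    return c['T'][:3,3], c['T'][:3,:3]@np.array([s[0],s[1],1])
def onz(c,u,v,z):
    o,d=ray(c,u,v); return o+d*(z-o[2])/d[2]
def proj(c,p):
    q=c['T'][:3,:3].T@(np.array(p,float)-c['T'][:3,3]); s=q[:2]/q[2]; s=s*(1+c['k1']*(s@s)); return s*c['f']+[c['cx'],c['cy']]
def tri(a,ua,b,ub):
    o1,d1=ray(a,*ua);o2,d2=ray(b,*ub)
    t=np.linalg.lstsq(np.c_[d1,-d2],o2-o1,rcond=None)[0]
    p,q=o1+t[0]*d1,o2+t[1]*d2; return (p+q)/2,np.linalg.norm(p-q)
E
python3 - <<'E'
from h import *
import pickle
for n in ['scene','side']:
    c=cap(n); save(c,n+'0.png'); pickle.dump(c,open(n+'.pkl','wb'))
    print(n,c['f'],c['k1'],c['T'].round(2).tolist())
s=status.sense();print(s['tool_rot'],s['force'],s['t'],s['width'])
E
```

```text
scene 403.873518602143 -0.08915985493298795 [[0.79, 0.33, -0.51, 1146.61], [0.61, -0.42, 0.67, -733.84], [0.0, -0.84, -0.54, 813.26], [0.0, 0.0, 0.0, 1.0]]
side 424.8877057256945 0.019269062636389694 [[0.68, -0.43, 0.59, -115.26], [-0.73, -0.42, 0.54, -634.96], [0.01, -0.8, -0.6, 911.11], [0.0, 0.0, 0.0, 1.0]]
[-7.23468835e-01 -3.05676309e+00  2.32597865e-03] [-0.27136165 -0.03885507 -0.16017406] 0.1 91.22023650544809
```

View pics/scene0.png

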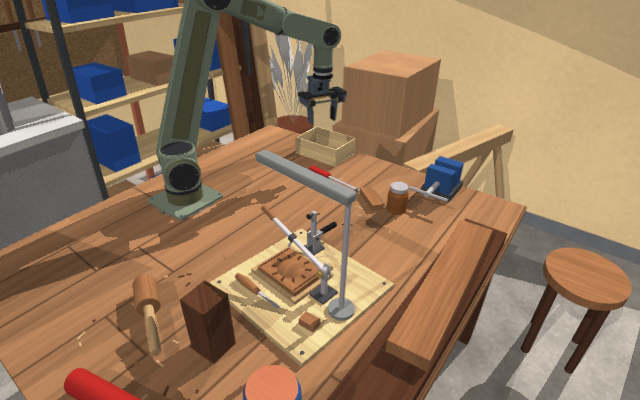

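View pics/side0.png

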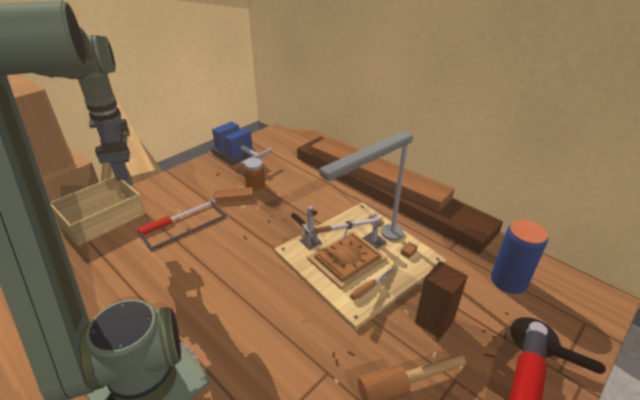

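Run:
```python
from h import *
import pickle
for n,(x,y) in {'scene':(200,145),'side':(265,125)}.items():
    c=pickle.load(open(n+'.pkl','rb')); im=np.array(c['image'])[y:y+215,x:x+200,::-1] 
    cv2.imwrite(f'pics/{n}0c.png',cv2.resize(im,None,fx=2.75,fy=2.75,interpolation=cv2.INTER_CUBIC))
    hsv=cv2.cvtColor(np.array(c['image']),cv2.COLOR_RGB2HSV)
    if n=='scene': print(hsv[350,300],hsv[285,232],hsv[290,380],hsv[330,250])
    else: print(hsv[300,350],hsv[215,360],hsv[320,340])
```

```text
[ 21  94 236] [ 18 100 168] [ 21  96 232] [ 13 126  87]
[ 19 108 225] [ 18 109 216] [ 13 136 167]
```

View pics/scene0c.png

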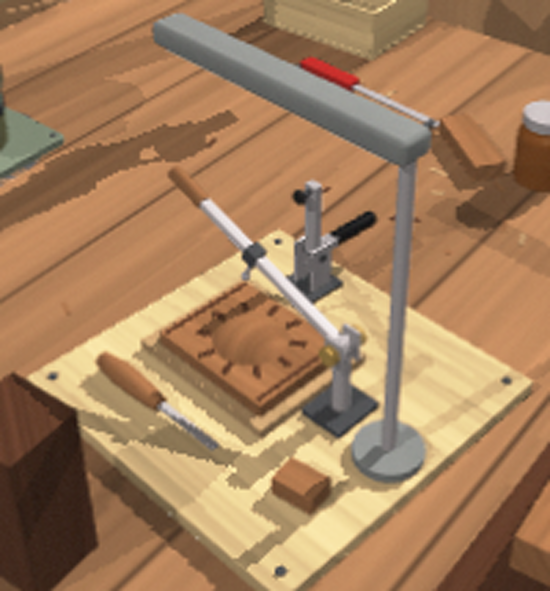

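View pics/side0c.png

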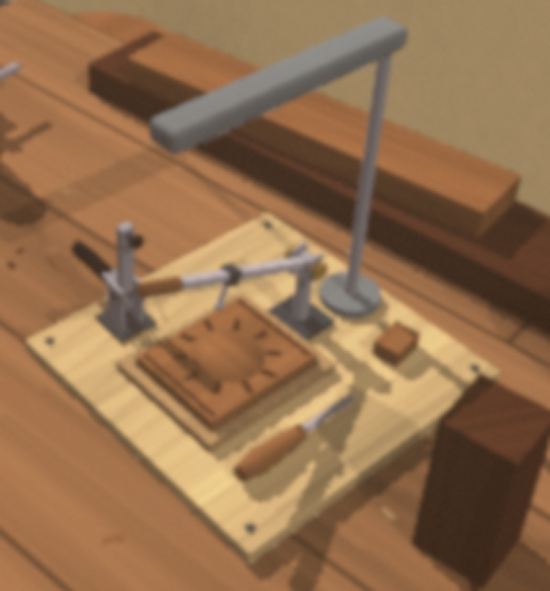

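Run:
```python
from h import *
import pickle
a=pickle.load(open('scene.pkl','rb'));b=pickle.load(open('side.pkl','rb'))
A=lambda u,v:(200+u/2.75-.3,145+v/2.75-.3)
B=lambda u,v:(265+u/2.75-.3,125+v/2.75-.3)
for n,p,q in [('-x-y',(52,376),(250,527)),('-x+y',(277,241),(50,341)),('+x+y',(506,380),(267,225)),('+x-y',(280,571),(475,368))]:
    P,Q=onz(a,*A(*p),18),onz(b,*B(*q),18); print(n,P.round(1),Q.round(1))
for n,p,q in [('hdl_end',(172,172),(135,288)),('hdl_in',(203,203),(183,283)),('collar',(253,256),(232,273)),('ball',(247,276),(222,306)),('hinge',(345,343),(310,260)),
 ('armtop',(314,184),(125,226)),('cl_handle_end',(373,218),(77,246)),('lampfoot',(388,452),(350,294)),('lamp near',(157,35),(155,125)),('lamp far low',(405,160),(404,40)),('panelL',(160,337),(213,425)),('panelT',(243,285),(137,358)),('panelB',(262,411),(318,360)),('dome',(258,330),(225,345))]:
    P,e=tri(a,A(*p),b,B(*q)); print(n,P.round(1),round(e,1))
```

```text
-x-y [ 451.  -235.6   18. ] [ 449.2 -234.7   18. ]
-x+y [490.8  81.5  18. ] [487.8  81.2  18. ]
+x+y [818.3  40.9  18. ] [813.7  40.3  18. ]
+x-y [ 778.  -276.5   18. ] [ 775.8 -276.7   18. ]
hdl_end [473.7 -64.  188.6] 6.0
hdl_in [524.1 -76.9 175.4] 1.2
collar [593.3 -82.5 147. ] 1.9
ball [581.  -80.3 112. ] 3.0
hinge [710.5 -94.1 104.1] 4.4
armtop [569.9  46.3 151.1] 0.6
cl_handle_end [586.1 140.   60.6] 0.8
lampfoot [ 777.3 -111.9   20.3] 1.3
lamp near [487.  -78.7 361.8] 21.7
lamp far low [ 783.  -126.3  355.4] 0.1
panelL [ 509.1 -136.2   32.8] 0.4
panelT [523.1 -17.9  33.4] 2.4
panelB [ 657.9 -153.4   30.9] 3.0
dome [592.9 -78.6  46.8] 1.3
```

```bash
cat >> h.py <<'E'
def frame(z,y):
    z=np.array(z,float);z/=np.linalg.norm(z);y=np.array(y,float);y-=z*(y@z);y/=np.linalg.norm(y)
    return np.c_[np.cross(y,z),y,z]
def plan(pts,Rt,n=None):
    """rows from the present pose through world points to orientation Rt (matrix)"""
    s=status.sense(); p=np.array(s['position']); r=R.from_rotvec(s['tool_rot']); Rt=R.from_matrix(Rt)
    print('t',s['t'],p.round(1),'F',s['force'].round(2)if hasattr(s['force'],'round') else s['force'])
    for k,q in enumerate(pts):
        q=np.array(q,float); rel=(r.inv()*Rt).as_rotvec()
        N=max(1,int(np.ceil(np.linalg.norm(q-p)/48)),int(np.ceil(np.degrees(np.linalg.norm(rel))/5.9))) if n is None else n
        for i in range(N):
            t=np.round(r.inv().apply((q-p)/(N-i))/50,2); w=np.round((r.inv()*Rt).as_rotvec()/(N-i)/np.radians(6),2)
            print('{"travel":%s,"rotation":%s,"claw":0},'%(t.tolist(),w.tolist()))
            p=p+r.apply(t*50); r=r*R.from_rotvec(w*np.radians(6))
        print('--',p.round(1))
CY=np.array([.17,.985,0]); PV=np.array([571,46,65.])
DOWN=frame([0,0,-1],[.985,-.17,0])
E
python3 - <<'E'
from h import *
plan([[582,110,236],[582,110,144]],DOWN)
E
```

```text
t 0.1 [257.6 513.6 235.2] F [-0.27 -0.04 -0.16]
{"travel":[-0.72, -0.33, -0.0],"rotation":[-0.0, 0.0, 0.94],"claw":0},
{"travel":[-0.75, -0.26, -0.0],"rotation":[-0.0, 0.0, 0.94],"claw":0},
{"travel":[-0.78, -0.18, -0.0],"rotation":[-0.0, 0.0, 0.94],"claw":0},
{"travel":[-0.79, -0.11, -0.0],"rotation":[-0.0, 0.0, 0.94],"claw":0},
{"travel":[-0.8, -0.03, -0.0],"rotation":[-0.0, 0.0, 0.94],"claw":0},
{"travel":[-0.8, 0.05, -0.0],"rotation":[-0.0, 0.0, 0.94],"claw":0},
{"travel":[-0.79, 0.13, -0.0],"rotation":[-0.0, 0.0, 0.94],"claw":0},
{"travel":[-0.77, 0.21, -0.0],"rotation":[-0.0, 0.0, 0.94],"claw":0},
{"travel":[-0.74, 0.28, -0.0],"rotation":[-0.0, 0.0, 0.93],"claw":0},
{"travel":[-0.71, 0.35, -0.0],"rotation":[-0.0, 0.0, 0.94],"claw":0},
{"travel":[-0.68, 0.42, -0.0],"rotation":[-0.0, 0.0, 0.93],"claw":0},
{"travel":[-0.63, 0.48, -0.0],"rotation":[-0.0, 0.01, 0.94],"claw":0},
{"travel":[-0.59, 0.54, -0.01],"rotation":[-0.01, 0.0, 0.93],"claw":0},
-- [581.9 109.8 236. ]
{"travel":[0.0, 0.0, 0.92],"rotation":[0.0, 0.0, 0.0],"claw":0},
{"travel":[0.0, 0.0, 0.92],"rotation":[0.0, 0.0, 0.0],"claw":0},
-- [581.9 109.8 144. ]
```

Call:
carry_out(
  targets=[
    {"travel": [-0.72,-0.33,0],"rotation": [0,0,0.94],"claw": 0},
    {"travel": [-0.75,-0.26,0],"rotation": [0,0,0.94],"claw": 0},
    {"travel": [-0.78,-0.18,0],"rotation": [0,0,0.94],"claw": 0},
    {"travel": [-0.79,-0.11,0],"rotation": [0,0,0.94],"claw": 0},
    {"travel": [-0.8,-0.03,0],"rotation": [0,0,0.94],"claw": 0},
    {"travel": [-0.8,0.05,0],"rotation": [0,0,0.94],"claw": 0},
    {"travel": [-0.79,0.13,0],"rotation": [0,0,0.94],"claw": 0},
    {"travel": [-0.77,0.21,0],"rotation": [0,0,0.94],"claw": 0},
  ],
)

```text
t: 0.9
position: [458.4, 263.7, 235.7]
tool_rot: [-1.846, -2.542, 0.001]
force: [0.6, -0.2, -0.1]
width: 29.9
finger_force: 0.0
```

Call:
carry_out(
  targets=[
    {"travel": [-0.74,0.28,0],"rotation": [0,0,0.93],"claw": 0},
    {"travel": [-0.71,0.35,0],"rotation": [0,0,0.94],"claw": 0},
    {"travel": [-0.68,0.42,0],"rotation": [0,0,0.93],"claw": 0},
    {"travel": [-0.63,0.48,0],"rotation": [0,0,0.94],"claw": 0},
    {"travel": [-0.59,0.54,0],"rotation": [0,0,0.93],"claw": 0},
    {"travel": [0,0,0],"rotation": [0,0,0],"claw": 0},
    {"travel": [0,0,0],"rotation": [0,0,0],"claw": 0},
  ],
)

```text
t: 1.6
position: [581.9, 109.7, 235.2]
tool_rot: [-2.403, -2.022, 0.002]
force: [-0.1, 0.4, -0.6]
width: 0.4
finger_force: 0.0
```

Run:
```python
from h import *
plan([[582,110,144]],DOWN)
c=cap('wrist');print(c['T'].round(2).tolist());save(c,'w1.png')
for p in [PV,PV+[0,0,90],[502,-67,182],[589,-87,58]]: print(proj(c,p).round())
```

```text
t 1.6 [581.9 109.7 235.2] F [-0.12  0.44 -0.59]
{"travel":[0.0, 0.0, 0.91],"rotation":[-0.01, -0.0, -0.0],"claw":0},
{"travel":[0.01, 0.0, 0.91],"rotation":[-0.01, -0.0, -0.01],"claw":0},
-- [581.9 110.2 144.2]
[[0.99, -0.16, -0.05, 595.38], [-0.17, -0.95, -0.26, 183.56], [-0.0, 0.26, -0.96, 383.91], [0.0, 0.0, 0.0, 1.0]]
[318. 253.]
[318. 300.]
[258. 449.]
[353. 352.]
```

View pics/w1.png

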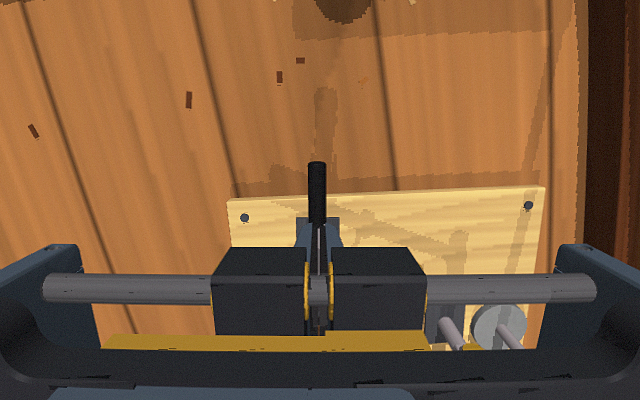

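Call:
carry_out(
  targets=[
    {"travel": [0,0,0.91],"rotation": [0,0,0],"claw": 0},
    {"travel": [0,0,0.91],"rotation": [0,0,0],"claw": 0},
    {"travel": [-0.4,0,0],"rotation": [0,0,0],"claw": 0},
    {"travel": [-0.3,0,0],"rotation": [0,0,0],"claw": 0},
    {"travel": [-0.2,0,0],"rotation": [0,0,0],"claw": 0},
    {"travel": [-0.2,0,0],"rotation": [0,0,0],"claw": 0},
  ],
)

```text
t: 2.25
position: [572.7, 57.8, 145.9]
tool_rot: [-2.402, -2.021, -0.007]
force: [0.3, 7.9, -4.8]
width: 0.6
finger_force: 3.3
```

Call:
carry_out(
  targets=[
    {"travel": [-0.2,0,0],"rotation": [0,0,0],"claw": 0},
    {"travel": [-0.2,0,0],"rotation": [0,0,0],"claw": 0},
  ],
)

```text
t: 2.45
position: [570.1, 38.3, 146.2]
tool_rot: [-2.402, -2.022, -0.009]
force: [0.0, 6.0, -0.9]
width: 0.7
finger_force: 2.5
```

Call:
carry_out(
  targets=[
    {"travel": [-0.2,0,0],"rotation": [0,0,0],"claw": 0},
    {"travel": [-0.16,0,0],"rotation": [0,0,0],"claw": 0},
  ],
)

```text
t: 2.65
position: [567.0, 18.9, 146.4]
tool_rot: [2.402, 2.024, 0.005]
force: [0.2, 2.2, 0.3]
width: 0.3
finger_force: 0.8
```

Call:
carry_out(
  targets=[
    {"travel": [-0.16,0,0],"rotation": [0,0,0],"claw": 0},
  ],
)

```text
t: 2.75
position: [565.3, 10.2, 146.0]
tool_rot: [2.401, 2.024, 0.002]
force: [0.5, 1.0, 0.6]
width: 0.5
finger_force: 0.2
```

Call:
carry_out(
  targets=[
    {"travel": [-0.14,0,0],"rotation": [0,0,0],"claw": 0},
  ],
)

```text
t: 2.85
position: [563.8, 2.8, 145.5]
tool_rot: [2.401, 2.024, 0.0]
force: [0.3, 1.0, -0.0]
width: 0.3
finger_force: 0.0
```

Call:
carry_out(
  targets=[
    {"travel": [0,0,-0.4],"rotation": [0,0,0],"claw": 0},
    {"travel": [0,0,-0.8],"rotation": [0,0,0],"claw": 0},
    {"travel": [0,0,-0.8],"rotation": [0,0,0],"claw": 0},
    {"travel": [0,-0.9,0],"rotation": [0,0,0],"claw": 0},
    {"travel": [0,-0.9,0],"rotation": [0,0,0],"claw": 0},
    {"travel": [0,-0.9,0],"rotation": [0,0,0],"claw": 0},
    {"travel": [0,-0.6,0],"rotation": [0,0,0],"claw": 0},
    {"travel": [0,0,0],"rotation": [0,0,0],"claw": 0},
  ],
)

```text
t: 3.65
position: [397.3, 31.5, 245.2]
tool_rot: [-2.401, -2.025, 0.002]
force: [0.6, 1.0, 0.2]
width: 0.2
finger_force: 0.0
```

```bash
cat >> h.py <<'E'
A_=np.array([.994,-.11,0]); TILT=frame([.7*.994,-.7*.11,-.714],[.11,.994,0])
E
python3 - <<'E'
from h import *
plan([[400,-58,270]],TILT)
a=cap('scene');b=cap('side')
im=[cv2.resize(np.array(c['image'])[y:y+150,x:x+140,::-1],None,fx=2.8,fy=2.8,interpolation=cv2.INTER_CUBIC) for c,x,y in [(a,230,185),(b,275,170)]]
cv2.imwrite('pics/c2.png',np.hstack(im))
E
```

```text
t 3.65 [397.3  31.5 245.2] F [0.56 1.03 0.24]
{"travel":[-0.1, 0.02, -0.03],"rotation":[-0.33, -0.31, -0.82],"claw":0},
{"travel":[-0.1, 0.01, -0.02],"rotation":[-0.33, -0.32, -0.82],"claw":0},
{"travel":[-0.1, 0.0, -0.02],"rotation":[-0.33, -0.32, -0.82],"claw":0},
{"travel":[-0.1, -0.0, -0.02],"rotation":[-0.34, -0.32, -0.82],"claw":0},
{"travel":[-0.1, -0.01, -0.01],"rotation":[-0.34, -0.31, -0.82],"claw":0},
{"travel":[-0.1, -0.02, -0.01],"rotation":[-0.33, -0.31, -0.82],"claw":0},
{"travel":[-0.1, -0.03, -0.01],"rotation":[-0.33, -0.32, -0.81],"claw":0},
{"travel":[-0.1, -0.04, -0.01],"rotation":[-0.34, -0.32, -0.82],"claw":0},
{"travel":[-0.09, -0.04, -0.0],"rotation":[-0.33, -0.31, -0.81],"claw":0},
{"travel":[-0.09, -0.05, -0.0],"rotation":[-0.34, -0.32, -0.82],"claw":0},
{"travel":[-0.08, -0.06, -0.0],"rotation":[-0.33, -0.31, -0.81],"claw":0},
{"travel":[-0.08, -0.07, -0.0],"rotation":[-0.34, -0.32, -0.82],"claw":0},
{"travel":[-0.07, -0.07, -0.0],"rotation":[-0.33, -0.31, -0.81],"claw":0},
{"travel":[-0.07, -0.08, -0.0],"rotation":[-0.34, -0.32, -0.82],"claw":0},
{"travel":[-0.06, -0.08, -0.01],"rotation":[-0.33, -0.31, -0.81],"claw":0},
{"travel":[-0.05, -0.09, -0.01],"rotation":[-0.34, -0.32, -0.82],"claw":0},
{"travel":[-0.05, -0.09, -0.0],"rotation":[-0.33, -0.31, -0.81],"claw":0},
{"travel":[-0.04, -0.1, -0.01],"rotation":[-0.34, -0.32, -0.82],"claw":0},
-- [400.1 -57.9 269.9]
```

View pics/c2.png

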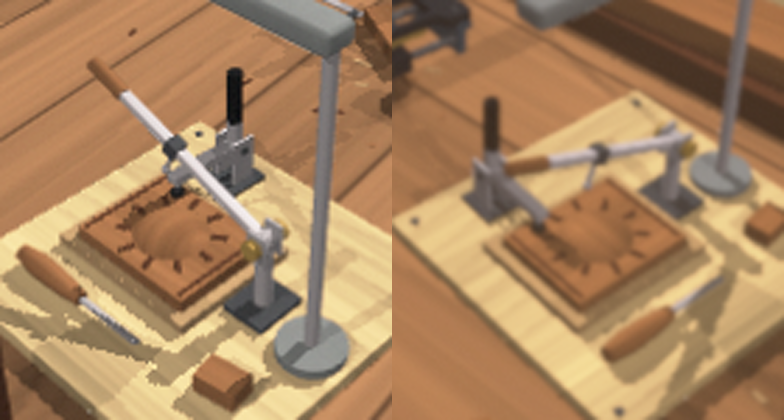

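Call:
carry_out(
  targets=[
    {"travel": [-0.1,0.02,-0.03],"rotation": [-0.33,-0.31,-0.82],"claw": 0},
    {"travel": [-0.1,0.01,-0.02],"rotation": [-0.33,-0.32,-0.82],"claw": 0},
    {"travel": [-0.1,0,-0.02],"rotation": [-0.33,-0.32,-0.82],"claw": 0},
    {"travel": [-0.1,0,-0.02],"rotation": [-0.34,-0.32,-0.82],"claw": 0},
    {"travel": [-0.1,-0.01,-0.01],"rotation": [-0.34,-0.31,-0.82],"claw": 0},
    {"travel": [-0.1,-0.02,-0.01],"rotation": [-0.33,-0.31,-0.82],"claw": 0},
    {"travel": [-0.1,-0.03,-0.01],"rotation": [-0.33,-0.32,-0.81],"claw": 0},
    {"travel": [-0.1,-0.04,-0.01],"rotation": [-0.34,-0.32,-0.82],"claw": 0},
  ],
)

```text
t: 4.55
position: [403.7, -8.4, 256.4]
tool_rot: [1.377, 2.395, -0.03]
force: [0.2, 0.9, -0.5]
width: 0.3
finger_force: 0.0
```

Call:
carry_out(
  targets=[
    {"travel": [-0.09,-0.04,0],"rotation": [-0.33,-0.31,-0.81],"claw": 0},
    {"travel": [-0.09,-0.05,0],"rotation": [-0.34,-0.32,-0.82],"claw": 0},
    {"travel": [-0.08,-0.06,0],"rotation": [-0.33,-0.31,-0.81],"claw": 0},
    {"travel": [-0.08,-0.07,0],"rotation": [-0.34,-0.32,-0.82],"claw": 0},
    {"travel": [-0.07,-0.07,0],"rotation": [-0.33,-0.31,-0.81],"claw": 0},
    {"travel": [-0.07,-0.08,0],"rotation": [-0.34,-0.32,-0.82],"claw": 0},
    {"travel": [-0.06,-0.08,-0.01],"rotation": [-0.33,-0.31,-0.81],"claw": 0},
    {"travel": [-0.05,-0.09,-0.01],"rotation": [-0.34,-0.32,-0.82],"claw": 0},
  ],
)

```text
t: 5.35
position: [404.4, -47.7, 267.2]
tool_rot: [0.375, 2.406, -0.05]
force: [0.3, 1.3, 0.2]
width: 0.5
finger_force: 0.0
```

Call:
carry_out(
  targets=[
    {"travel": [-0.05,-0.09,0],"rotation": [-0.33,-0.31,-0.81],"claw": 0},
    {"travel": [-0.04,-0.1,0],"rotation": [-0.34,-0.32,-0.82],"claw": 0},
    {"travel": [0,0,0],"rotation": [0,0,0],"claw": 0},
  ],
)

```text
t: 5.65
position: [403.5, -53.4, 266.8]
tool_rot: [0.227, 2.388, -0.044]
force: [0.7, -0.7, 0.3]
width: 0.8
finger_force: 0.0
```

Run:
```python
from h import *
s=status.sense();print(np.round(s['qpos'],2)); print(R.from_rotvec(s['tool_rot']).as_matrix().round(2).tolist())
plan([[440,-64,242],[493,-70,242]],TILT)
c=cap('wrist');print(c['T'].round(2).tolist());save(c,'w2.png')
for p in [[497,-70,184],[480,-68,190],[711,-94,103]]: print(proj(c,p).round())
```

```text
[-0.18 -0.29  2.32  0.07  0.36 -1.62]
[[-0.72, 0.18, 0.67], [0.15, 0.98, -0.1], [-0.68, 0.03, -0.74]]
t 5.65 [403.5 -53.4 266.8] F [ 0.71 -0.68  0.27]
{"travel":[-0.22, -0.1, 0.87],"rotation":[-0.22, -0.3, -0.67],"claw":0},
-- [439.7 -64.1 242.1]
{"travel":[-0.38, 0.0, 0.38],"rotation":[0.0, 0.0, -0.0],"claw":0},
{"travel":[-0.38, 0.0, 0.37],"rotation":[0.0, 0.0, -0.0],"claw":0},
-- [492.8 -70.  241.9]
[[0.18, 0.52, 0.84, 250.67], [0.98, -0.12, -0.13, -27.27], [0.03, 0.85, -0.53, 325.95], [0.0, 0.0, 0.0, 1.0]]
[314. 219.]
[313. 215.]
[323. 242.]
```

View pics/w2.png

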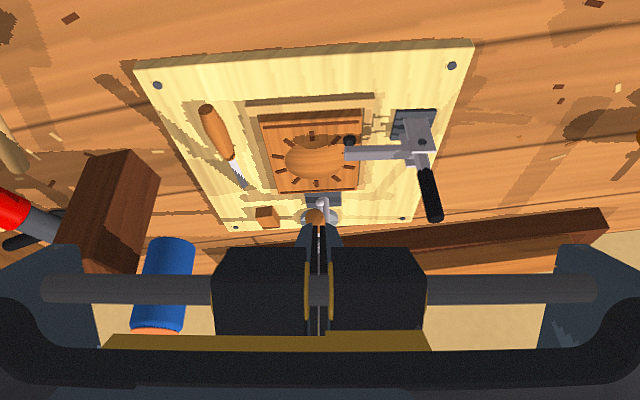

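Call:
carry_out(
  targets=[
    {"travel": [-0.22,-0.1,0.87],"rotation": [-0.22,-0.3,-0.67],"claw": 0},
    {"travel": [-0.38,0,0.38],"rotation": [0,0,0],"claw": 0},
    {"travel": [-0.38,0,0.37],"rotation": [0,0,0],"claw": 0},
    {"travel": [0,0,0],"rotation": [0,0,0],"claw": 0},
    {"travel": [0,0,0],"rotation": [0,0,0],"claw": 0},
  ],
)

```text
t: 6.2
position: [475.7, -59.5, 252.9]
tool_rot: [0.165, 2.379, -0.032]
force: [-1.2, 0.6, -0.0]
width: 0.3
finger_force: 0.0
```

Call:
carry_out(
  targets=[
    {"travel": [0.14,0,0.14],"rotation": [0,0,0],"claw": 0},
    {"travel": [0.07,0,0.07],"rotation": [0,0,0],"claw": 0},
    {"travel": [0.05,0,0.05],"rotation": [0,0,0],"claw": 0},
  ],
)

```text
t: 6.5
position: [474.0, -59.0, 234.6]
tool_rot: [0.165, 2.378, -0.032]
force: [-0.0, -0.6, 0.4]
width: 0.4
finger_force: 0.0
```

Call:
carry_out(
  targets=[
    {"travel": [0.05,0,0.05],"rotation": [0,0,0],"claw": 0},
    {"travel": [0.05,0,0.05],"rotation": [0,0,0],"claw": 0},
  ],
)

```text
t: 6.7
position: [474.6, -59.1, 228.1]
tool_rot: [0.165, 2.376, -0.033]
force: [0.8, -0.0, 0.3]
width: 0.4
finger_force: 0.0
```

Run:
```python
from h import *
plan([[494,-70,230]],TILT,3)
plan([[494,-70,230],[494,-70,220]],TILT,2)
```

```text
t 6.7 [474.6 -59.1 228.1] F [ 0.76 -0.01  0.26]
{"travel":[-0.11, -0.05, 0.08],"rotation":[0.01, -0.05, -0.1],"claw":0},
{"travel":[-0.11, -0.06, 0.09],"rotation":[0.02, -0.05, -0.09],"claw":0},
{"travel":[-0.1, -0.06, 0.09],"rotation":[0.01, -0.05, -0.1],"claw":0},
-- [494.  -70.1 229.7]
t 6.7 [474.6 -59.1 228.1] F [ 0.76 -0.01  0.26]
{"travel":[-0.16, -0.08, 0.13],"rotation":[0.02, -0.07, -0.14],"claw":0},
{"travel":[-0.17, -0.09, 0.13],"rotation":[0.02, -0.08, -0.15],"claw":0},
-- [494.3 -70.2 230. ]
{"travel":[0.07, 0.0, 0.07],"rotation":[0.0, 0.0, 0.0],"claw":0},
{"travel":[0.07, 0.0, 0.07],"rotation":[0.0, 0.0, 0.0],"claw":0},
-- [494.2 -70.2 220.1]
```

Call:
carry_out(
  targets=[
    {"travel": [-0.11,-0.05,0.08],"rotation": [0.01,-0.05,-0.1],"claw": 0},
    {"travel": [-0.11,-0.06,0.09],"rotation": [0.02,-0.05,-0.09],"claw": 0},
    {"travel": [-0.1,-0.06,0.09],"rotation": [0.01,-0.05,-0.1],"claw": 0},
    {"travel": [0,0,0],"rotation": [0,0,0],"claw": 0},
    {"travel": [0,0,0],"rotation": [0,0,0],"claw": 0},
  ],
)

```text
t: 7.2
position: [493.8, -70.1, 229.4]
tool_rot: [0.13, 2.364, -0.053]
force: [0.5, -0.3, -0.3]
width: 0.6
finger_force: 0.0
```

Call:
carry_out(
  targets=[
    {"travel": [0.05,0,0.05],"rotation": [0,0,0],"claw": 0},
    {"travel": [0.05,0,0.05],"rotation": [0,0,0],"claw": 0},
  ],
)

```text
t: 7.4
position: [493.6, -69.9, 222.5]
tool_rot: [0.13, 2.364, -0.053]
force: [0.4, -0.2, -0.2]
width: 0.2
finger_force: 0.0
```

Call:
carry_out(
  targets=[
    {"travel": [0.05,0,0.05],"rotation": [0,0,0],"claw": 0},
    {"travel": [0.05,0,0.05],"rotation": [0,0,0],"claw": 0},
  ],
)

```text
t: 7.6
position: [493.8, -70.0, 215.9]
tool_rot: [0.13, 2.363, -0.053]
force: [-0.7, 0.4, 2.7]
width: 0.8
finger_force: 0.9
```

Call:
carry_out(
  targets=[
    {"travel": [0.05,0,0.05],"rotation": [0,0,0],"claw": 0},
    {"travel": [0.05,0,0.05],"rotation": [0,0,0],"claw": 0},
  ],
)

```text
t: 7.8
position: [493.7, -70.0, 208.8]
tool_rot: [0.13, 2.363, -0.053]
force: [-0.3, 1.0, 2.4]
width: 0.5
finger_force: 0.9
```

Call:
carry_out(
  targets=[
    {"travel": [0.08,0,0.08],"rotation": [0,0,0],"claw": 0},
    {"travel": [0.08,0,0.08],"rotation": [0,0,0],"claw": 0},
    {"travel": [0.08,0,0.08],"rotation": [0,0,0],"claw": 0},
    {"travel": [0.08,0,0.08],"rotation": [0,0,0],"claw": 0},
    {"travel": [0.08,0,0.08],"rotation": [0,0,0],"claw": 0},
    {"travel": [0.08,0,0.08],"rotation": [0,0,0],"claw": 0},
    {"travel": [0.08,0,0.08],"rotation": [0,0,0],"claw": 0},
    {"travel": [0.05,0,0.05],"rotation": [0,0,0],"claw": 0},
  ],
)

```text
t: 8.6
position: [493.8, -65.6, 185.7]
tool_rot: [0.136, 2.394, -0.06]
force: [-0.4, 0.8, 1.8]
width: 0.4
finger_force: 0.9
```

Call:
carry_out(
  targets=[
    {"travel": [0.04,0,0.04],"rotation": [0,0,0],"claw": 0},
    {"travel": [0.04,0,0.04],"rotation": [0,0,0],"claw": 0},
  ],
)

```text
t: 8.8
position: [493.7, -65.8, 183.5]
tool_rot: [0.137, 2.398, -0.06]
force: [-1.1, 0.4, 2.2]
width: 0.6
finger_force: 0.9
```

Run:
```python
from h import *
a=cap('scene');b=cap('side')
im=[cv2.resize(np.array(c['image'])[y:y+150,x:x+140,::-1],None,fx=2.8,fy=2.8,interpolation=cv2.INTER_CUBIC) for c,x,y in [(a,230,185),(b,275,170)]]
cv2.imwrite('pics/c3.png',np.hstack(im))
```

```text
(no output)
```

View pics/c3.png

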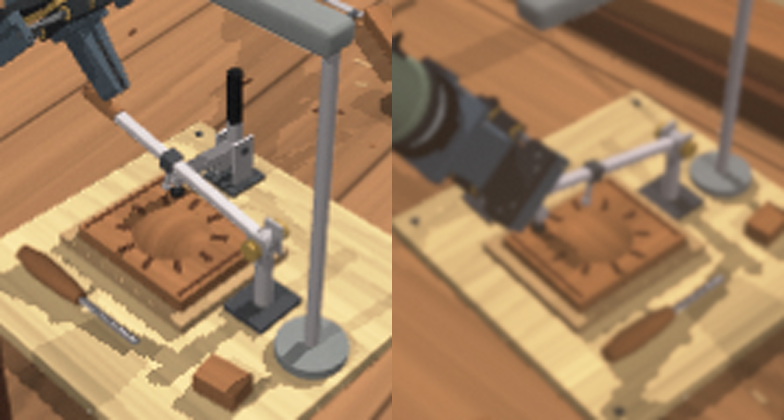

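Run:
```python
from h import *
s=status.sense();print(np.round(s['qpos'],3),np.round(s['force'],2)); print(R.from_rotvec(s['tool_rot']).as_matrix().round(3).tolist())
```

```text
[-0.181  0.024  2.348  0.935  0.05  -2.557] [ 0.41 -0.47  1.73]
[[-0.733, 0.115, 0.67], [0.082, 0.993, -0.082], [-0.675, -0.005, -0.738]]
```

```bash
cat >> h.py <<'E'
TILT2=frame([.5*.994,-.5*.11,-.866],[.11,.994,0])
E
python3 - <<'E'
from h import *
s=status.sense(); plan([[445,-64,240]],R.from_rotvec(s['tool_rot']).as_matrix())
plan([[445,-64,240]],TILT2)
E
```

```text
t 8.9 [493.7 -65.8 183.5] F [ 0.41 -0.47  1.73]
{"travel":[-0.02, -0.04, -0.74],"rotation":[-0.0, 0.0, 0.0],"claw":0},
{"travel":[-0.03, -0.04, -0.75],"rotation":[-0.0, 0.0, 0.0],"claw":0},
-- [445.2 -63.9 240.2]
t 8.9 [493.7 -65.8 183.5] F [ 0.41 -0.47  1.73]
{"travel":[-0.02, -0.03, -0.5],"rotation":[-0.02, 0.69, -0.0],"claw":0},
{"travel":[0.02, -0.03, -0.49],"rotation":[-0.02, 0.69, -0.01],"claw":0},
{"travel":[0.06, -0.02, -0.5],"rotation":[-0.03, 0.69, -0.0],"claw":0},
-- [444.9 -64.  240.2]
```

Call:
carry_out(
  targets=[
    {"travel": [-0.02,-0.04,-0.4],"rotation": [0,0,0],"claw": 0},
    {"travel": [-0.02,-0.04,-0.5],"rotation": [0,0,0],"claw": 0},
    {"travel": [-0.02,0,-0.6],"rotation": [0,0,0],"claw": 0},
    {"travel": [0,0,0],"rotation": [0,0.5,0],"claw": 0},
    {"travel": [0,0,0],"rotation": [0,0.5,0],"claw": 0},
    {"travel": [0,0,0],"rotation": [0,0.5,0],"claw": 0},
    {"travel": [0,0,0],"rotation": [0,0.5,0],"claw": 0},
    {"travel": [0,0,0],"rotation": [0,0,0],"claw": 0},
  ],
)

```text
t: 9.7
position: [458.1, -61.9, 230.5]
tool_rot: [0.143, 2.601, -0.039]
force: [0.1, 1.2, 1.7]
width: 0.4
finger_force: 0.0
```

Run:
```python
from h import *
s=status.sense();print(np.round(s['qpos'],3),np.round(s['force'],2)); print(R.from_rotvec(s['tool_rot']).as_matrix().round(3).tolist())
plan([[445,-64,230]],TILT2)
```

```text
[-0.186 -0.079  2.174  0.08   0.513 -1.706] [0.14 1.22 1.71]
[[-0.854, 0.11, 0.508], [0.094, 0.994, -0.056], [-0.512, 0.0, -0.859]]
t 9.7 [458.1 -61.9 230.5] F [0.14 1.22 1.71]
{"travel":[0.22, -0.07, -0.12],"rotation":[0.01, 0.13, 0.0],"claw":0},
-- [445.2 -64.  230. ]
```

Run:
```python
from h import *
plan([[493,-69,203]],TILT2,3)
plan([[493,-69,203],[493,-69,187],[493,-69,145]],TILT2,6)
```

```text
t 9.7 [458.1 -61.9 230.5] F [0.14 1.22 1.71]
{"travel":[-0.11, -0.02, 0.28],"rotation":[0.0, 0.04, 0.0],"claw":0},
{"travel":[-0.11, -0.02, 0.28],"rotation":[0.0, 0.04, 0.0],"claw":0},
{"travel":[-0.11, -0.02, 0.27],"rotation":[0.01, 0.05, 0.0],"claw":0},
-- [492.8 -68.8 203.1]
t 9.7 [458.1 -61.9 230.5] F [0.14 1.22 1.71]
{"travel":[-0.05, -0.01, 0.14],"rotation":[0.0, 0.02, 0.0],"claw":0},
{"travel":[-0.06, -0.01, 0.14],"rotation":[0.0, 0.02, 0.0],"claw":0},
{"travel":[-0.06, -0.01, 0.14],"rotation":[0.0, 0.02, 0.0],"claw":0},
{"travel":[-0.05, -0.01, 0.14],"rotation":[0.0, 0.02, 0.0],"claw":0},
{"travel":[-0.06, -0.01, 0.14],"rotation":[0.0, 0.02, 0.0],"claw":0},
{"travel":[-0.05, -0.01, 0.13],"rotation":[0.01, 0.03, 0.0],"claw":0},
-- [492.8 -68.7 203.1]
{"travel":[0.03, -0.0, 0.05],"rotation":[-0.0, -0.0, 0.0],"claw":0},
{"travel":[0.03, -0.0, 0.05],"rotation":[-0.0, -0.0, 0.0],"claw":0},
{"travel":[0.02, -0.0, 0.05],"rotation":[-0.0, -0.0, 0.0],"claw":0},
{"travel":[0.03, -0.0, 0.04],"rotation":[-0.0, -0.0, 0.0],"claw":0},
{"travel":[0.02, -0.0, 0.05],"rotation":[-0.0, -0.0, 0.0],"claw":0},
{"travel":[0.03, -0.0, 0.04],"rotation":[-0.0, -0.0, 0.0],"claw":0},
-- [492.9 -68.8 186.9]
{"travel":[0.07, -0.0, 0.12],"rotation":[-0.0, -0.0, 0.0],"claw":0},
{"travel":[0.07, -0.0, 0.12],"rotation":[-0.0, -0.0, 0.0],"claw":0},
{"travel":[0.07, -0.0, 0.12],"rotation":[-0.0, -0.0, 0.0],"claw":0},
{"travel":[0.07, -0.0, 0.12],"rotation":[-0.0, -0.0, 0.0],"claw":0},
{"travel":[0.07, -0.0, 0.12],"rotation":[-0.0, -0.0, 0.0],"claw":0},
{"travel":[0.07, -0.0, 0.13],"rotation":[-0.0, -0.0, 0.0],"claw":0},
-- [492.9 -68.8 144.8]
```

Call:
carry_out(
  targets=[
    {"travel": [-0.11,-0.02,0.28],"rotation": [0,0.04,0],"claw": 0},
    {"travel": [-0.11,-0.02,0.28],"rotation": [0,0.04,0],"claw": 0},
    {"travel": [-0.11,-0.02,0.27],"rotation": [0,0.05,0],"claw": 0},
    {"travel": [0,0,0],"rotation": [0,0,0],"claw": 0},
  ],
)

```text
t: 10.1
position: [491.2, -68.5, 200.5]
tool_rot: [0.145, 2.619, -0.037]
force: [-1.1, -0.3, 0.7]
width: 0.2
finger_force: 0.0
```

Call:
carry_out(
  targets=[
    {"travel": [0.05,0,0.09],"rotation": [0,0,0],"claw": 0},
    {"travel": [0.05,0,0.09],"rotation": [0,0,0],"claw": 0},
    {"travel": [0.05,0,0.09],"rotation": [0,0,0],"claw": 0},
    {"travel": [0.05,0,0.09],"rotation": [0,0,0],"claw": 0},
    {"travel": [0.05,0,0.09],"rotation": [0,0,0],"claw": 0},
    {"travel": [0,0,0],"rotation": [0,0,0],"claw": 0},
  ],
)

```text
t: 10.7
position: [491.5, -68.5, 175.8]
tool_rot: [0.145, 2.617, -0.037]
force: [-0.1, 0.2, 0.4]
width: 0.4
finger_force: 0.1
```

Call:
carry_out(
  targets=[
    {"travel": [0.05,0,0.09],"rotation": [0,0,0],"claw": 0},
    {"travel": [0.05,0,0.09],"rotation": [0,0,0],"claw": 0},
    {"travel": [0.05,0,0.09],"rotation": [0,0,0],"claw": 0},
    {"travel": [0.05,0,0.09],"rotation": [0,0,0],"claw": 0},
    {"travel": [0.03,0,0.05],"rotation": [0,0,0],"claw": 0},
    {"travel": [0.03,0,0.05],"rotation": [0,0,0],"claw": 0},
  ],
)

```text
t: 11.3
position: [491.8, -68.5, 149.5]
tool_rot: [0.144, 2.617, -0.037]
force: [-1.8, 0.3, 3.1]
width: 0.7
finger_force: 0.9
```

Run:
```python
from h import *
print(np.round(status.sense()['qpos'],2))
a=cap('scene')
cv2.imwrite('pics/c4.png',cv2.resize(np.array(a['image'])[195:315,240:370,::-1],None,fx=4.5,fy=4.5,interpolation=cv2.INTER_CUBIC))
```

```text
[-0.19  0.1   2.24  0.14  0.29 -1.77]
```

View pics/c4.png

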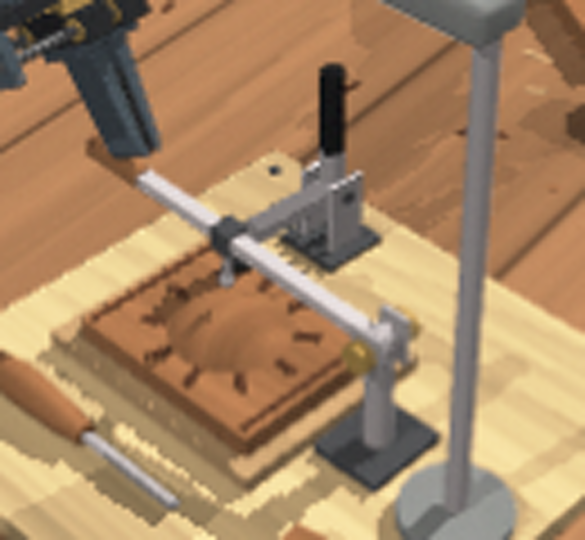

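Call:
carry_out(
  targets=[
    {"travel": [0.03,0,0.05],"rotation": [0,0,0],"claw": 0},
    {"travel": [0.03,0,0.05],"rotation": [0,0,0],"claw": 0},
    {"travel": [0.02,0,0.04],"rotation": [0,0,0],"claw": 0},
    {"travel": [0.02,0,0.03],"rotation": [0,0,0],"claw": 0},
  ],
)

```text
t: 11.75
position: [491.8, -68.5, 139.9]
tool_rot: [0.144, 2.617, -0.037]
force: [-1.0, -0.2, 1.8]
width: 0.7
finger_force: 0.9
```

Call:
carry_out(
  targets=[
    {"travel": [0.01,0,0.02],"rotation": [0,0,0],"claw": 0},
  ],
)

```text
t: 11.85
position: [491.8, -68.5, 138.8]
tool_rot: [0.144, 2.617, -0.037]
force: [-1.6, 0.8, 1.4]
width: 0.2
finger_force: 0.9
```

Call:
carry_out(
  targets=[
    {"travel": [0.01,0,0.02],"rotation": [0,0,0],"claw": 0},
  ],
)

```text
t: 11.95
position: [492.0, -68.5, 137.8]
tool_rot: [0.144, 2.617, -0.037]
force: [-1.8, 0.0, 1.8]
width: 0.2
finger_force: 0.9
```

Call:
carry_out(
  targets=[
    {"travel": [0.01,0,0.02],"rotation": [0,0,0],"claw": 0},
  ],
)

```text
t: 12.05
position: [492.1, -68.5, 136.7]
tool_rot: [0.144, 2.616, -0.038]
force: [-0.8, -0.4, 1.7]
width: 0.5
finger_force: 0.9
```

Call:
carry_out(
  targets=[
    {"travel": [0.01,0,0.02],"rotation": [0,0,0],"claw": 0},
    {"travel": [0.01,0,0.02],"rotation": [0,0,0],"claw": 0},
  ],
)

```text
t: 12.25
position: [492.2, -68.5, 134.5]
tool_rot: [0.144, 2.616, -0.038]
force: [-2.3, 0.1, 1.3]
width: 0.6
finger_force: 0.9
```

Call:
carry_out(
  targets=[
    {"travel": [0.01,0,0.02],"rotation": [0,0,0],"claw": 0},
  ],
)

```text
t: 12.35
position: [492.3, -68.5, 133.3]
tool_rot: [0.144, 2.616, -0.038]
force: [-1.2, -0.8, 1.9]
width: 0.4
finger_force: 0.9
```

Call:
carry_out(
  targets=[
    {"travel": [0.01,0,0.02],"rotation": [0,0,0],"claw": 0},
  ],
)

```text
t: 12.45
position: [492.3, -68.6, 132.2]
tool_rot: [0.144, 2.616, -0.038]
force: [-1.2, 0.7, 1.7]
width: 0.5
finger_force: 0.9
```

Call:
carry_out(
  targets=[
    {"travel": [0.01,0,0.01],"rotation": [0,0,0],"claw": 0},
  ],
)

```text
t: 12.55
position: [492.2, -68.6, 131.6]
tool_rot: [0.144, 2.616, -0.038]
force: [-1.6, -0.4, 1.2]
width: 0.5
finger_force: 0.9
```

Call:
carry_out(
  targets=[
    {"travel": [0.01,0,0.01],"rotation": [0,0,0],"claw": 0},
  ],
)

```text
t: 12.65
position: [492.2, -68.6, 131.0]
tool_rot: [0.144, 2.616, -0.038]
force: [-0.2, -0.4, 1.9]
width: 0.3
finger_force: 0.9
```

Call:
carry_out(
  targets=[
    {"travel": [0.01,0,0.01],"rotation": [0,0,0],"claw": 0},
  ],
)

```text
t: 12.75
position: [492.1, -68.6, 130.4]
tool_rot: [0.144, 2.616, -0.038]
force: [-1.2, -0.1, 2.8]
width: 0.5
finger_force: 0.9
```

Call:
carry_out(
  targets=[
    {"travel": [0.01,0,0.01],"rotation": [0,0,0],"claw": 0},
  ],
)

```text
t: 12.85
position: [492.0, -68.6, 129.8]
tool_rot: [0.144, 2.615, -0.038]
force: [-0.2, -0.5, 1.2]
width: 0.4
finger_force: 0.8
```

Call:
carry_out(
  targets=[
    {"travel": [0.01,0,0.01],"rotation": [0,0,0],"claw": 0},
  ],
)

```text
t: 12.95
position: [491.9, -68.6, 129.2]
tool_rot: [0.145, 2.615, -0.038]
force: [0.3, -0.0, 1.6]
width: 0.0
finger_force: 0.8
```

Call:
carry_out(
  targets=[
    {"travel": [0.01,0,0.01],"rotation": [0,0,0],"claw": 0},
  ],
)

```text
t: 13.05
position: [491.9, -68.6, 128.6]
tool_rot: [0.144, 2.615, -0.038]
force: [1.2, -0.1, 2.2]
width: 0.4
finger_force: 1.2
```

Call:
carry_out(
  targets=[
    {"travel": [0.01,0,0.01],"rotation": [0,0,0],"claw": 0},
  ],
)

```text
t: 13.15
position: [491.8, -68.6, 128.1]
tool_rot: [0.144, 2.614, -0.038]
force: [0.1, 0.4, 3.4]
width: 0.5
finger_force: 1.9
```

Call:
carry_out(
  targets=[
    {"travel": [0,0,0],"rotation": [0,0,0],"claw": 0},
    {"travel": [0,0,0],"rotation": [0,0,0],"claw": 0},
  ],
)

```text
t: 13.35
position: [491.8, -68.6, 128.1]
tool_rot: [0.144, 2.615, -0.038]
force: [1.3, -0.2, 2.8]
width: 0.5
finger_force: 1.7
```

Call:
carry_out(
  targets=[
    {"travel": [0.003,0,0.005],"rotation": [0,0,0],"claw": 0},
    {"travel": [0,0,0],"rotation": [0,0,0],"claw": 0},
  ],
)

```text
t: 13.55
position: [491.8, -68.6, 127.8]
tool_rot: [0.144, 2.615, -0.038]
force: [1.6, 0.0, 4.8]
width: 0.5
finger_force: 2.3
```

Call:
carry_out(
  targets=[
    {"travel": [-0.02,0,-0.04],"rotation": [0,0,0],"claw": 0},
    {"travel": [-0.05,0,-0.08],"rotation": [0,0,0],"claw": 0},
    {"travel": [-0.1,0,-0.17],"rotation": [0,0,0],"claw": 0},
    {"travel": [0,0,0],"rotation": [0,0,0],"claw": 0},
    {"travel": [0,0,0],"rotation": [0,0,0],"claw": 0},
    {"travel": [0,0,0],"rotation": [0,0,0],"claw": 0},
    {"travel": [0,0,0],"rotation": [0,0,0],"claw": 0},
  ],
)

```text
t: 14.25
position: [490.7, -68.3, 143.4]
tool_rot: [0.145, 2.618, -0.037]
force: [-1.0, 0.9, 0.4]
width: 0.3
finger_force: 0.0
```

Run:
```python
from h import *
a=cap('scene'); b=cap('side')
im=[cv2.resize(np.array(c['image'])[y:y+110,x:x+110,::-1],None,fx=3.6,fy=3.6,interpolation=cv2.INTER_CUBIC) for c,x,y in [(a,245,210),(b,300,195)]]
cv2.imwrite('pics/c5.png',np.hstack(im))
s=status.sense(); plan([[420,-62,250]],R.from_rotvec(s['tool_rot']).as_matrix())
```

```text
t 14.35 [490.9 -68.4 143.6] F [-0.11 -0.44  0.2 ]
{"travel":[0.06, -0.01, -0.85],"rotation":[-0.0, 0.0, -0.0],"claw":0},
{"travel":[0.06, -0.01, -0.85],"rotation":[-0.0, 0.0, -0.0],"claw":0},
{"travel":[0.06, -0.01, -0.85],"rotation":[-0.0, 0.0, -0.0],"claw":0},
-- [419.9 -62.1 249.8]
```

View pics/c5.png

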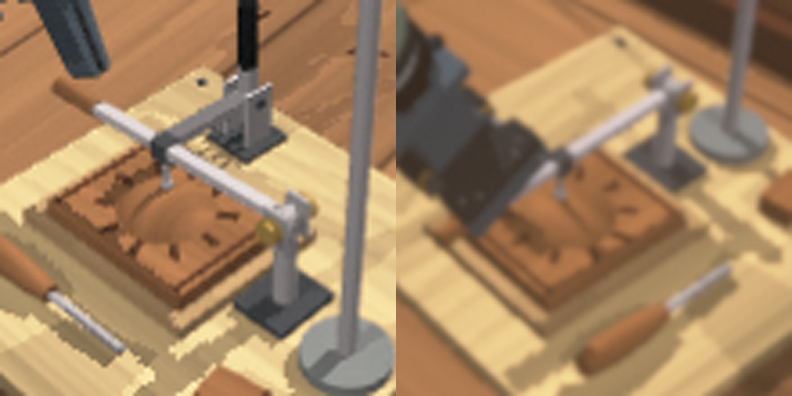

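Run:
```python
from h import *
a=cap('scene');b=cap('side')
print(tri(a,(245+166/3.6,210+185/3.6),b,(300+164/3.6,195+195/3.6)), tri(a,(245+63/3.6,210+87/3.6),a,(1,1))[0] if 0 else '')
for z in (63,75): print(z,proj(a,[587,-80,z]).round(1),proj(b,[587,-80,z]).round(1))
# handle end at a: level -> z ~ 95
for z in (95,110): print(proj(a,[711-248.5,-94+27,z]).round(1), (245+55/3.6,210+87/3.6))
```

```text
(array([585.90743228, -80.37002118,  56.67771969]), np.float64(1.1175055212412464)) 
63 [291.3 259.9] [345.7 247.1]
75 [291.2 256.7] [345.9 244.1]
[261.2 232.1] (260.27777777777777, 234.16666666666666)
[260.9 228. ] (260.27777777777777, 234.16666666666666)
```

Call:
carry_out(
  targets=[
    {"travel": [0.06,0,-0.85],"rotation": [0,0,0],"claw": 0},
    {"travel": [0.06,0,-0.85],"rotation": [0,0,0],"claw": 0},
    {"travel": [0.06,0,-0.85],"rotation": [0,0,0],"claw": 0},
    {"travel": [0,0,0],"rotation": [0,0,0],"claw": 0},
  ],
)

```text
t: 14.85
position: [420.6, -60.9, 255.3]
tool_rot: [0.144, 2.606, -0.04]
force: [1.2, -0.0, 0.5]
width: 0.7
finger_force: 0.0
```

Run:
```python
from h import *
plan([[397,30,250]],DOWN,18)
```

```text
t 14.85 [420.6 -60.9 255.3] F [ 1.17 -0.04  0.54]
{"travel":[0.03, 0.1, -0.01],"rotation":[0.23, 0.22, 0.84],"claw":0},
{"travel":[0.04, 0.09, -0.02],"rotation":[0.23, 0.22, 0.84],"claw":0},
{"travel":[0.05, 0.09, -0.02],"rotation":[0.23, 0.22, 0.84],"claw":0},
{"travel":[0.06, 0.08, -0.02],"rotation":[0.23, 0.22, 0.84],"claw":0},
{"travel":[0.07, 0.08, -0.02],"rotation":[0.23, 0.22, 0.84],"claw":0},
{"travel":[0.08, 0.07, -0.02],"rotation":[0.23, 0.22, 0.84],"claw":0},
{"travel":[0.08, 0.06, -0.02],"rotation":[0.23, 0.22, 0.84],"claw":0},
{"travel":[0.09, 0.06, -0.02],"rotation":[0.23, 0.22, 0.85],"claw":0},
{"travel":[0.09, 0.05, -0.01],"rotation":[0.23, 0.21, 0.84],"claw":0},
{"travel":[0.1, 0.04, -0.01],"rotation":[0.23, 0.22, 0.85],"claw":0},
{"travel":[0.1, 0.03, -0.01],"rotation":[0.23, 0.22, 0.84],"claw":0},
{"travel":[0.1, 0.02, -0.01],"rotation":[0.23, 0.21, 0.85],"claw":0},
{"travel":[0.1, 0.01, -0.01],"rotation":[0.22, 0.22, 0.84],"claw":0},
{"travel":[0.1, 0.0, -0.01],"rotation":[0.23, 0.21, 0.85],"claw":0},
{"travel":[0.1, -0.01, -0.0],"rotation":[0.22, 0.22, 0.84],"claw":0},
{"travel":[0.11, -0.02, -0.0],"rotation":[0.23, 0.21, 0.85],"claw":0},
{"travel":[0.1, -0.02, -0.0],"rotation":[0.22, 0.22, 0.84],"claw":0},
{"travel":[0.1, -0.03, -0.0],"rotation":[0.23, 0.21, 0.85],"claw":0},
-- [397.1  29.9 249.9]
```

Call:
carry_out(
  targets=[
    {"travel": [0.03,0.1,-0.01],"rotation": [0.23,0.22,0.84],"claw": 0},
    {"travel": [0.04,0.09,-0.02],"rotation": [0.23,0.22,0.84],"claw": 0},
    {"travel": [0.05,0.09,-0.02],"rotation": [0.23,0.22,0.84],"claw": 0},
    {"travel": [0.06,0.08,-0.02],"rotation": [0.23,0.22,0.84],"claw": 0},
    {"travel": [0.07,0.08,-0.02],"rotation": [0.23,0.22,0.84],"claw": 0},
    {"travel": [0.08,0.07,-0.02],"rotation": [0.23,0.22,0.84],"claw": 0},
    {"travel": [0.08,0.06,-0.02],"rotation": [0.23,0.22,0.84],"claw": 0},
    {"travel": [0.09,0.06,-0.02],"rotation": [0.23,0.22,0.85],"claw": 0},
  ],
)

```text
t: 15.65
position: [409.3, -19.7, 247.9]
tool_rot: [1.173, 2.584, -0.03]
force: [-0.1, 0.6, 0.1]
width: 0.5
finger_force: 0.0
```

Call:
carry_out(
  targets=[
    {"travel": [0.09,0.05,-0.01],"rotation": [0.23,0.21,0.84],"claw": 0},
    {"travel": [0.1,0.04,-0.01],"rotation": [0.23,0.22,0.85],"claw": 0},
    {"travel": [0.1,0.03,-0.01],"rotation": [0.23,0.22,0.84],"claw": 0},
    {"travel": [0.1,0.02,-0.01],"rotation": [0.23,0.21,0.85],"claw": 0},
    {"travel": [0.1,0.01,-0.01],"rotation": [0.22,0.22,0.84],"claw": 0},
    {"travel": [0.1,0,-0.01],"rotation": [0.23,0.21,0.85],"claw": 0},
    {"travel": [0.1,-0.01,0],"rotation": [0.22,0.22,0.84],"claw": 0},
    {"travel": [0.11,-0.02,0],"rotation": [0.23,0.21,0.85],"claw": 0},
  ],
)

```text
t: 16.45
position: [398.9, 20.3, 244.6]
tool_rot: [2.18, 2.186, -0.017]
force: [-0.1, -0.4, -0.8]
width: 0.7
finger_force: 0.0
```

Call:
carry_out(
  targets=[
    {"travel": [0.1,-0.02,0],"rotation": [0.22,0.22,0.84],"claw": 0},
    {"travel": [0.1,-0.03,0],"rotation": [0.23,0.21,0.85],"claw": 0},
    {"travel": [0,0,0],"rotation": [0,0,0],"claw": 0},
  ],
)

```text
t: 16.75
position: [397.2, 30.1, 244.2]
tool_rot: [-2.397, -2.017, 0.012]
force: [0.7, -0.2, 0.2]
width: 0.1
finger_force: 0.0
```

Run:
```python
from h import *
a=cap('scene'); print(np.round(status.sense()['qpos'],2))
plan([[565,9,235],[565,9,146]],DOWN)
```

```text
[0.04 0.04 1.9  0.   1.21 0.21]
t 16.8 [396.9  29.9 244.3] F [-0.03  0.17 -0.89]
{"travel":[0.04, 0.85, 0.04],"rotation":[-0.03, 0.0, 0.0],"claw":0},
{"travel":[0.04, 0.85, 0.04],"rotation":[-0.03, 0.0, 0.0],"claw":0},
{"travel":[0.04, 0.84, 0.04],"rotation":[-0.02, 0.0, 0.01],"claw":0},
{"travel":[0.04, 0.84, 0.04],"rotation":[-0.03, 0.01, 0.0],"claw":0},
-- [564.8   9.2 235.1]
{"travel":[-0.0, 0.0, 0.89],"rotation":[0.0, -0.0, 0.0],"claw":0},
{"travel":[-0.0, 0.0, 0.89],"rotation":[0.0, -0.0, 0.0],"claw":0},
-- [564.8   9.3 146.1]
```

Call:
carry_out(
  targets=[
    {"travel": [0.03,0.85,0.04],"rotation": [0,0,0],"claw": 0},
    {"travel": [0.02,0.85,0.04],"rotation": [0,0,0],"claw": 0},
    {"travel": [0.02,0.84,0.04],"rotation": [0,0,0],"claw": 0},
    {"travel": [0.02,0.84,0.04],"rotation": [0,0,0],"claw": 0},
    {"travel": [0,0,0],"rotation": [0,0,0],"claw": 0},
    {"travel": [0,0,0],"rotation": [0,0,0],"claw": 0},
  ],
)

```text
t: 17.4
position: [563.9, 5.6, 234.0]
tool_rot: [-2.395, -2.019, 0.014]
force: [-0.0, 0.5, 0.5]
width: 0.6
finger_force: 0.0
```

Call:
carry_out(
  targets=[
    {"travel": [0,0,0.6],"rotation": [0,0,0],"claw": 0},
    {"travel": [0,0,0.6],"rotation": [0,0,0],"claw": 0},
    {"travel": [0,0,0.55],"rotation": [0,0,0],"claw": 0},
    {"travel": [0,0,0],"rotation": [0,0,0],"claw": 0},
  ],
)

```text
t: 17.8
position: [559.0, 6.2, 144.8]
tool_rot: [-2.392, -2.016, 0.021]
force: [-0.3, 0.8, 0.3]
width: 0.6
finger_force: 0.0
```

Call:
carry_out(
  targets=[
    {"travel": [0.2,0,0],"rotation": [0,0,0],"claw": 0},
    {"travel": [0.16,0,0],"rotation": [0,0,0],"claw": 0},
    {"travel": [0.16,0,0],"rotation": [0,0,0],"claw": 0},
  ],
)

```text
t: 18.1
position: [567.8, 31.0, 149.9]
tool_rot: [-2.398, -2.023, 0.011]
force: [-1.7, -5.8, 3.7]
width: 0.8
finger_force: 3.2
```

Call:
carry_out(
  targets=[
    {"travel": [0.16,0,0],"rotation": [0,0,0],"claw": 0},
    {"travel": [0.16,0,0],"rotation": [0,0,0],"claw": 0},
    {"travel": [0.16,0,0],"rotation": [0,0,0],"claw": 0},
  ],
)

```text
t: 18.4
position: [571.4, 54.6, 149.0]
tool_rot: [-2.398, -2.022, 0.013]
force: [-1.5, -4.5, -0.5]
width: 0.2
finger_force: 2.1
```

Call:
carry_out(
  targets=[
    {"travel": [0.16,0,0.12],"rotation": [0,0,0],"claw": 0},
    {"travel": [0.16,0,0.12],"rotation": [0,0,0],"claw": 0},
  ],
)

```text
t: 18.6
position: [575.0, 72.2, 137.1]
tool_rot: [-2.398, -2.019, 0.005]
force: [-0.7, -1.2, 0.6]
width: 0.6
finger_force: 0.1
```

Call:
carry_out(
  targets=[
    {"travel": [0.14,0,0.12],"rotation": [0,0,0],"claw": 0},
    {"travel": [0.14,0,0.05],"rotation": [0,0,0],"claw": 0},
  ],
)

```text
t: 18.8
position: [576.6, 85.8, 126.8]
tool_rot: [-2.397, -2.019, 0.01]
force: [1.0, 0.3, -0.8]
width: 0.9
finger_force: 0.0
```

Call:
carry_out(
  targets=[
    {"travel": [0.1,0,0],"rotation": [0,0,0],"claw": 0},
  ],
)

```text
t: 18.9
position: [577.4, 90.6, 126.8]
tool_rot: [-2.396, -2.019, 0.011]
force: [-0.8, -0.2, 0.3]
width: 0.1
finger_force: 0.0
```

Call:
carry_out(
  targets=[
    {"travel": [0,0,-0.6],"rotation": [0,0,0],"claw": 0},
    {"travel": [0.1,0,-0.9],"rotation": [0,0,0],"claw": 0},
    {"travel": [0.4,0,-0.7],"rotation": [0,0,0],"claw": 0},
    {"travel": [0.9,0,0],"rotation": [0,0,0],"claw": 0},
    {"travel": [0.9,0,0],"rotation": [0,0,0],"claw": 0},
    {"travel": [0.9,0,0],"rotation": [0,0,0],"claw": 0},
    {"travel": [0,0,0],"rotation": [0,0,0],"claw": 0},
    {"travel": [0,0,0],"rotation": [0,0,0],"claw": 0},
  ],
)

```text
t: 19.7
position: [605.6, 248.1, 236.9]
tool_rot: [-2.395, -2.021, 0.012]
force: [-0.0, -0.3, -0.4]
width: 0.5
finger_force: 0.0
```

Run:
```python
from h import *
import pickle
def patch(im,c,r): return np.array(im)[r[1]:r[3],r[0]:r[2]].astype(int)
for n,arm,ball in [('scene',(308,208,340,255),(284,252,298,268)),('side',(288,203,316,250),(338,240,352,256))]:
    c=cap(n);o=pickle.load(open(n+'.pkl','rb'));save(c,n+'_end.png')
    print(n,'clamp diff vs start',np.abs(patch(c['image'],c,arm)-patch(o['image'],o,arm)).mean().round(1))
    e=cv2.imread('pics/c5.png'); i=0 if n=='scene' else 1; x,y=((245,210),(300,195))[i]
    m=cv2.resize(e[:,i*396:(i+1)*396],(110,110),interpolation=cv2.INTER_AREA)[:,:,::-1].astype(int)
    q=patch(c['image'],c,ball); w=m[ball[1]-y:ball[3]-y,ball[0]-x:ball[2]-x]
    print(' ball diff vs resting',np.abs(q-w).mean().round(1),' vs start',np.abs(q-patch(o['image'],o,ball)).mean().round(1))
    cl=m[:, :] ; 
print(np.round(status.sense()['position'],0))
```

```text
scene clamp diff vs start 5.5
 ball diff vs resting 21.4  vs start 38.7
side clamp diff vs start 8.2
 ball diff vs resting 19.9  vs start 25.4
[606. 246. 237.]
```

Run:
```python
import cv2,numpy as np
e=cv2.imread('pics/c5.png')
for i,(n,x,y) in enumerate([('scene',245,210),('side',300,195)]):
    m=cv2.resize(e[:,i*396:(i+1)*396],(110,110),interpolation=cv2.INTER_AREA)
    c=cv2.imread(f'pics/{n}_end.png')[y:y+110,x:x+110]
    for r in ([(15,26,60,58),(36,44,56,58)] if i==0 else [(38,28,70,62),(40,42,54,60)]):
        res=cv2.matchTemplate(c,m[r[1]:r[3],r[0]:r[2]],cv2.TM_CCOEFF_NORMED); v=cv2.minMaxLoc(res)
        print(n,r,v[1],np.array(v[3])-r[:2])
```

```text
scene (15, 26, 60, 58) 0.7671929001808167 [0 0]
scene (36, 44, 56, 58) 0.8043714165687561 [0 0]
side (38, 28, 70, 62) 0.8738706111907959 [0 0]
side (40, 42, 54, 60) 0.687364399433136 [0 0]
```

Both checks agree: the pointer has not moved from where it was left, and the clamp matches its starting open position.

```bash
python3 -c "
from station import workorder
print(workorder.hand_in())"
```

```text
the job is handed in; nothing more can be done
None
```

I handed the job in at about 20 s of the 72 s allowed: the panel was clamped, the pointer lowered onto the boss and released, and the clamp swung back open. The end pictures show the clamp as at the start and the pointer unmoved since release, but the hand-in gave no verdict, and I did not separately check the final tip force or the bystanders.

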